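Book in the returned battery packs and put them on charge

TASK

Book in the returned battery packs: take the hand scanner from its holder, aim it squarely at the label of each pack standing on the desk, from left to right as the log sheet is filled in, and last at the charger's own label, holding it steady each time until it has read. Then put the scanner back nose down in its holder and plug every pack fully home into a bay of the charger, whichever is free, label side to the front. Leave the other things on the desk where they are.

Things in the scene. Friction and masses are not known exactly. Their poses are not given: they have to be found in the camera images.
- scanner: pistol-shaped hand scanner, 0.22 kg, at the start nose down in its holder. Origin: centre of the window in its nose; z runs from nose to tail (125 mm); the beam leaves along -z. Nose 42 (x) x 64 (y) mm, 34 mm long; the body behind it 42 (x) x 44 (y) mm. The handle, 30 mm thick, sticks out towards -x, from z = 86 mm at the body to x = -107, z = 104 mm
- scanner_grip (a point): on the scanner's axis at z = 105 mm, where to grip its body across y (44 mm wide); scanner's axes
- scanner_beam (a point): point of the beam 90 mm ahead of the nose (z = -90 mm in the scanner's frame). The scanner needs no trigger: it reads when its nose is 40 to 140 mm from the label, looking square at it within 20 degrees, the beam within 18 mm of the label's centre, all this kept for 1 s. How it is turned about its beam does not matter
- holder: grey desk holder for the scanner, screwed down: an upright rectangular cup on a base plate 70 (x) x 94 (y) mm; origin at the centre of the plate's underside, z up. Cup 48 (x) x 70 (y) mm inside, walls 4 mm, rim 52 mm and inner floor 6 mm above the desk. The scanner goes in nose down, the 64 mm width of its nose along y, handle either way
- holder_floor (a point): centre of the cup's inner floor, same axes as the holder
- charger: grey 3-bay charger, screwed down, 345 mm along y, front -x; origin at the desk, 62 mm behind the front edge. Deck 55 mm high; behind x = 62 it slopes up to 85 mm at x = 122. Three wells at x = 0, 110 mm apart, 74 (x) x 58 (y) x 40 mm deep, 4 mm bevel; a key rib 14 mm wide stands 6 mm out of each rear (+x) wall. Packs go in base down, slope to the front, groove over the rib, to the floor
- pack_left: the leftmost (+y) pack as the robot sees them; may be absent. Black tool battery standing on its base, 70 (x) x 54 (y) x 105 mm, 0.4-0.65 kg, weight low; origin centre of base, z up. Flat sides y = +-27 mm: grip there. Front (-x) shoulder slopes from 78 mm high at the front edge to 105 mm at x = 15 mm and bears the label. Key groove 20 wide, 10 mm deep down its rear (+x) face
- label_left (a point): centre of that pack's white bar-code label, 40 mm up the slope x 46 mm across; z points square out of it, 28 degrees from the vertical towards the pack's front (-x), x runs up the slope. In the pack's frame: x = -10, y = 0, z = 91.5 mm
- pack_middle: the pack between left and right places; may be absent. Black tool battery standing on its base, 70 (x) x 54 (y) x 105 mm, 0.4-0.65 kg, weight low; origin centre of base, z up. Flat sides y = +-27 mm: grip there. Front (-x) shoulder slopes from 78 mm high at the front edge to 105 mm at x = 15 mm and bears the label. Key groove 20 wide, 10 mm deep down its rear (+x) face
- label_middle (a point): centre of that pack's white bar-code label, 40 mm up the slope x 46 mm across; z points square out of it, 28 degrees from the vertical towards the pack's front (-x), x runs up the slope. In the pack's frame: x = -10, y = 0, z = 91.5 mm
- pack_right: the rightmost (-y) pack; may be absent. Black tool battery standing on its base, 70 (x) x 54 (y) x 105 mm, 0.4-0.65 kg, weight low; origin centre of base, z up. Flat sides y = +-27 mm: grip there. Front (-x) shoulder slopes from 78 mm high at the front edge to 105 mm at x = 15 mm and bears the label. Key groove 20 wide, 10 mm deep down its rear (+x) face
- label_right (a point): centre of that pack's white bar-code label, 40 mm up the slope x 46 mm across; z points square out of it, 28 degrees from the vertical towards the pack's front (-x), x runs up the slope. In the pack's frame: x = -10, y = 0, z = 91.5 mm
- charger_label (a point): centre of the charger's own white bar-code label (40 x 46 mm) in the middle of its sloped rear panel; z points square out of it, 27 degrees from the vertical towards the charger's front, x runs up the slope. In the charger's frame: x = 92, y = 0, z = 70 mm
- bay_left (a point): centre of the floor of the charger's left well (15 mm above the desk), axes as the charger
- bay_middle (a point): centre of the floor of the charger's middle well (15 mm above the desk), axes as the charger
- bay_right (a point): centre of the floor of the charger's right well (15 mm above the desk), axes as the charger
- pen_pot: steel pen pot, 72 mm across, 95 high (165 with the pens in it); origin at its underside, not to be disturbed
- tape_roll: roll of tape lying flat, 96 mm across, 45 high; origin at its underside, not to be disturbed
- mug: white mug, 80 mm across, 90 high; origin at its underside, not to be disturbed
- screwdriver: screwdriver lying on the desk, 200 mm long; not to be disturbed
- lube_can: blue can, 66 mm across, 170 high; origin at its underside, not to be disturbed

How it is judged:
By the outcome, as a careful person would: the job done as asked, in the order asked, and still so for the second after the job is handed in, with the robot touching nothing.
Of pack_left, pack_middle, pack_right only 2 to 3 are there at a start; the rules pass over those that are not, and their reading is None.
At some moment in a run one of pack_left, pack_middle, pack_right may be knocked a few centimetres aside while the robot is not near it.
It also fails if it takes over 210 s, if anything falls off the work surface, if the arm or the gripper's body presses on something with over 40 N, if the wrist force passes 120 N, or if a joint passes its speed limit or range.

ROBOT

A 6-joint arm with a two-finger parallel gripper is mounted at the origin on the work surface. World frame = base frame: x ahead of the robot, y to its left, z up, the work surface at z = 0. Lengths are in m, angles in degrees, forces in N, time in s.
With the tool pointing down it reaches from about 0.375 to 0.9 m from the base axis. Payload 3.1 kg.
Tool frame: the origin (TCP) lies on the centre line of the jaws, within the pads' length; the fingertips stand finger_overhang ahead of it and the grasp point (between the pads) lies 5 mm behind it (finger_overhang is the distance from the TCP to the fingertips, in m); z points along the fingers, y is the line along which they close (so a half turn about z gives the same grasp; the last joint's range is limited). The gripper opens to 87 mm and grips with 3 to 60 N. Pads are 19 mm wide; open, the fingers measure 117 mm over their backs; the gripper's body (75 mm by 190 mm) begins 51 mm behind the grasp point.
Start: joints at [56.293, 30.224, 82.088, -0, 67.689, -10.227], TCP at [0.249, 0.573, 0.237] pointing down, gripper open.
Joint ranges: [-176.69, 176.69], [-43.24, 126.21], [12.49, 139.97], [-82, 262], [0, 151.66], [-163.58, 163.58]. Speed limits (degrees/s): [159.86, 159.86, 180, 180, 180, 180].

INTERFACE

Orientations are given as a 3x3 rotation matrix whose columns are the frame's x, y, z axes.
In Python, from rig import read_state, capture, calibration, hand_in, finger_overhang gives the robot as it stands.
- The arm moves only by the tool send_rows, never from a script. Its argument "plan" is a list of rows, each a list of 5 numbers: the closure in counts, from 0 (fully open) to 255 (shut), then the shift along the tool's x, y, z in m, then the turn about the tool's z in rad. A call has 1 to 20 rows; each row shifts and turns the commanded pose from where the row before left it, along the tool's axes as they then stand; what a row does not reach is not made up. A row lasts 1/12 s, in which the tool goes at most 41.7 mm and 7.16 degrees, less where a joint would pass 70% of its speed; a pose out of reach is approached as far as the arm can. A call is refused whole if a number of a shift passes 0.0417 or a number of a turn 0.125, either way. A call with a gripper value outside its range is refused whole. The fingers move at their own pace and stop on an object; the grip force is fixed at half the most. Time passes only in rows, so rows that do not move let the fingers close. It gives the time, the measured TCP pose, the force, the opening and the grip force at its end, in the units of the state.
- read_state(): the state, without advancing time (a new reading comes with each control period).
- capture(name): name is "side" or "top" or "wrist"; returns (picture, depth): 420x560x3 uint8, blue, green, red; 420x560 float32, m along the optical axis (not along the pixel's ray), 0 where there is no reading.
- calibration(name): a dict with "fx", "fy", "cx", "cy" (pixels), "xyz" and "rotation" of the camera in the world. Camera axes: x right, y down, z forward; pixel columns grow to the right and rows downward; lengths in m; the calibration is good to about 2 mm. The wrist camera is an equidistant fisheye: a pixel r from the principal point sees the ray r / f radians off the axis. A picture is of the moment at which its call begins: read the wrist's pose just before it. calibration takes no time and is no camera call; for the wrist camera it gives the pose at the moment of the call.
- hand_in(): hands the job in; it is judged then, once.
The state is a dict: "time_s": time; "joint_positions": joint angles; "qvel": joint speeds; "tau": joint torques, N m; "position": TCP position; "tcp_rot": TCP orientation; "force": force on the tool from outside, world axes, zero at the start; "moment": the same for the moment, N m; "opening": opening from 0.0 (shut) to 1.0 (fully open); "grasp_force": force on a finger pad.
Only numpy, scipy, OpenCV 4.12 (cv2) and the standard library are available. Lean on these libraries where they do the work, as an engineer would, in place of code of your own. Each camera call takes 0.05 s, during which the arm holds its last target. There are 200 camera calls.

## Working session

There is one attempt and no reset: what is moved stays moved. The work goes in short steps, Python scripts to look and compute and a tool call to move; the robot and the scene stay as the last step left them, time stands still between calls to the robot, and variables do not carry over. Pictures are saved under pics/ and viewed, at most 14 in all, crops included, and the job is handed in when it is done.

Besides the shell and the picture viewer there is one more tool, called after ">>>" in YAML: its name, and indented under it one key for each argument. send_rows: Moves the arm, as the interface text tells. Its arguments: {"type":"object","properties":{"plan":{"type":"array","items":{"type":"array","items":{"type":"number"}}}},"required":["plan"]}

```bash
ls; mkdir -p pics; python3 - <<'E'
from rig import *
import cv2,numpy as np
s=read_state();print(s['position'],s['tcp_rot'],s['opening'],finger_overhang if not callable(finger_overhang) else finger_overhang())
for n in('top','side'):
    p,d=capture(n);cv2.imwrite(f'pics/{n}0.png',p);np.save(f'{n}0.npy',d);c=calibration(n);print(n,{k:np.round(v,4).tolist() for k,v in c.items()})
c=calibration('wrist');print({k:np.round(v,4).tolist() for k,v in c.items()})
E
```

```text
pics
[0.24858936 0.57266952 0.23559054] [[-9.17210881e-01  3.98400295e-01 -1.18532354e-03]
 [ 3.98401884e-01  9.17209203e-01 -1.79344991e-03]
 [ 3.72678689e-04 -2.11720690e-03 -9.99997689e-01]] 1.004711077253514 0.014
top {'fx': 403.3394, 'fy': 403.3394, 'cx': 274.1526, 'cy': 209.3922, 'xyz': [0.5055, 0.0079, 0.9286], 'rotation': [[0.0248, -0.9986, 0.0474], [-0.9995, -0.0239, 0.0191], [-0.018, -0.0478, -0.9987]]}
side {'fx': 537.5405, 'fy': 537.5405, 'cx': 278.1565, 'cy': 210.3627, 'xyz': [0.1706, -1.141, 0.8541], 'rotation': [[0.9592, -0.1411, 0.2449], [-0.2821, -0.5319, 0.7984], [0.0176, -0.835, -0.55]]}
{'fx': 325.1923, 'fy': 325.1923, 'cx': 280.0755, 'cy': 200.2995, 'xyz': [0.1856, 0.6004, 0.3839], 'rotation': [[0.3977, 0.8887, 0.2283], [0.9175, -0.3845, -0.1014], [-0.0023, 0.2498, -0.9683]]}
```

View pics/top0.png

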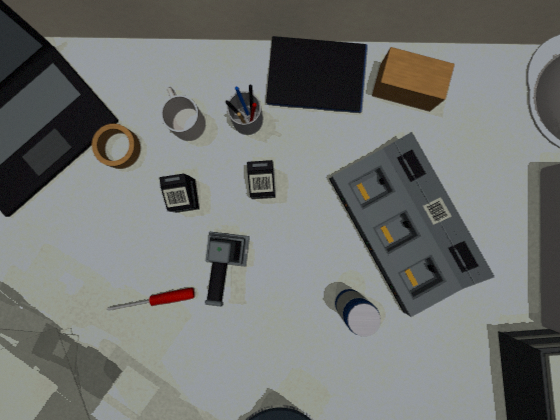

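View pics/side0.png

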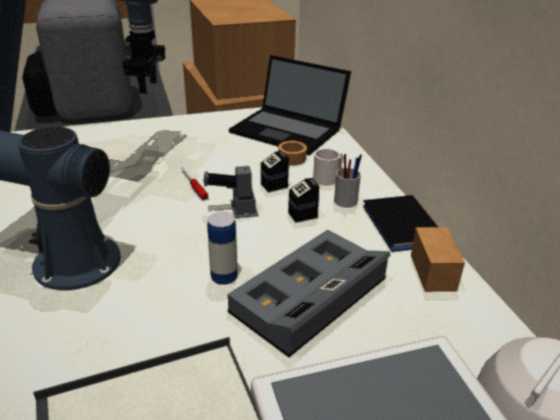

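The top view shows two packs with labels at about (176,197) and (261,182), the scanner in its holder with body at (222,249) and handle towards the robot at (216,300). The charger label is at (436,210), its wells at (371,186), (395,231) and (420,275), and the lube can at (358,315). The side view agrees. I'll measure these now.

```bash
cat > h.py <<'E'
from rig import *
import cv2,numpy as np
def ray(c,u,v):
    return np.array(c['rotation'])@np.array([(u-c['cx'])/c['fx'],(v-c['cy'])/c['fy'],1.])
def on_plane(c,uv,z):
    o=np.array(c['xyz']);r=ray(c,*uv);return o+r*(z-o[2])/r[2]
def cloud(c,d):
    v,u=np.mgrid[:d.shape[0],:d.shape[1]]
    q=np.stack([(u-c['cx'])/c['fx'],(v-c['cy'])/c['fy'],np.ones(d.shape)],-1)*d[...,None]
    return q@np.array(c['rotation']).T+np.array(c['xyz'])
def labels(p,d,c,rois):
    P=cloud(c,d);g=cv2.cvtColor(p,cv2.COLOR_BGR2GRAY);out=[]
    for (u0,v0,u1,v1,z) in rois:
        m=np.zeros_like(g);m[v0:v1,u0:u1]=(g[v0:v1,u0:u1]>110)
        m=cv2.morphologyEx(m,cv2.MORPH_CLOSE,np.ones((5,5)))
        cs,_=cv2.findContours(m,cv2.RETR_EXTERNAL,cv2.CHAIN_APPROX_NONE);k=max(cs,key=cv2.contourArea)
        r=cv2.minAreaRect(k);mm=np.zeros_like(g);cv2.drawContours(mm,[k],-1,1,-1);mm=cv2.erode(mm,np.ones((3,3)))
        q=P[(mm>0)&(d>0)];ctr=q.mean(0);n=np.linalg.svd(q-ctr)[2][2];n*=np.sign(n[2])
        print('label px',np.round(r[0],1),np.round(r[1],1),round(r[2],1),'depth ctr',ctr.round(4),'plane ctr',on_plane(c,r[0],z).round(4),'n',n.round(3),'tilt',np.degrees(np.arccos(n[2])).round(1),'rear yaw',np.degrees(np.arctan2(-n[1],-n[0])).round(1))
        b=[on_plane(c,x,z)[:2] for x in cv2.boxPoints(r)]
        print('  edges',[(round(np.hypot(*(b[(i+1)%4]-b[i])),4),round(float(np.degrees(np.arctan2(*(b[(i+1)%4]-b[i])[::-1]))),1)) for i in range(4)])
    return P
def go(x,y,yaw=None,z=None):
    """print shift in tool axes to target TCP; yaw = world angle of tool x, deg"""
    s=read_state();R=np.array(s['tcp_rot']);p=np.array(s['position'])
    cur=np.degrees(np.arctan2(R[1,0],R[0,0]))
    t=np.array([x,y,p[2] if z is None else z])-p
    turn=0 if yaw is None else -((yaw-cur+180)%360-180)
    print('cur',p.round(4),'yaw',cur.round(2),'shift(tool,before turn)',(R.T@t).round(4),'turn rad',np.round(np.radians(turn),4))
E
python3 - <<'E'
from h import *
c=calibration('top');p=cv2.imread('pics/top0.png');d=np.load('top0.npy')
P=labels(p,d,c,[(160,185,192,210,.0915),(246,170,276,196,.0915),(420,192,455,228,.07)])
def hist(name,u0,v0,u1,v1,za,zb):
    m=np.zeros(d.shape,np.uint8);m[v0:v1,u0:u1]=((P[...,2]>za)&(P[...,2]<zb)&(d>0))[v0:v1,u0:u1]
    q=P[m>0][:,:2].astype(np.float32);r=cv2.minAreaRect(q*1000);print(name,len(q),np.round(r[0],1),np.round(r[1],1),round(r[2],1),'zmed',np.median(P[m>0][:,2]).round(4))
hist('packL top',150,165,205,215,.098,.115);hist('packR top',240,155,280,205,.098,.115)
hist('packL all',150,165,205,215,.02,.115);hist('packR all',240,155,280,205,.02,.115)
hist('scan tail',195,220,255,275,.122,.14);hist('handle',195,265,255,315,.07,.14);hist('cup',195,220,255,275,.045,.06)
hist('holder plate+',195,220,255,275,.003,.14)
hist('charger deck',320,125,500,320,.048,.06)
hist('charger all',325,125,500,320,.04,.1)
hist('can',330,280,385,340,.15,.19);hist('pens',220,80,270,135,.08,.2)
for n,uv in {'w1':(371,186),'w2':(395,231),'w3':(420,275)}.items(): print(n,on_plane(c,uv,.055).round(3),P[uv[1],uv[0]].round(3))
E
```

```text
label px [173.7 198. ] [21.3 28.3] 87.4 depth ctr [0.5656 0.2405 0.0787] plane ctr [0.564  0.2345 0.0915] n [-0.971  0.155  0.181] tilt 79.5 rear yaw -9.1
  edges [(np.float64(0.0595), -86.1), (np.float64(0.0445), -175.4), (np.float64(0.0594), 94.0), (np.float64(0.0446), 4.8)]
label px [260.5 182.5] [19.4 33. ] 79.7 depth ctr [0.6008 0.0496 0.0917] plane ctr [0.6007 0.0538 0.0915] n [-0.78  -0.086  0.619] tilt 51.7 rear yaw 6.3
  edges [(np.float64(0.069), -78.4), (np.float64(0.0407), -168.3), (np.float64(0.0688), 101.7), (np.float64(0.0407), 11.9)]
label px [436.8 210.6] [21.5 20.6] 63.4 depth ctr [ 0.5519 -0.3194  0.0706] plane ctr [ 0.552  -0.3198  0.07  ] n [-0.227  0.389  0.893] tilt 26.8 rear yaw -59.7
  edges [(np.float64(0.0437), -62.1), (np.float64(0.0451), -153.2), (np.float64(0.0436), 117.9), (np.float64(0.0451), 27.0)]
packL top 435 [592.1 233.7] [38.5 54.5] 8.1 zmed 0.1036
packR top 445 [625.   54.5] [39.7 53.8] 5.4 zmed 0.1038
packL all 1171 [576.3 230.4] [71.  55.7] 10.7 zmed 0.0924
packR all 969 [609.6  52.8] [70.9 54.6] 4.9 zmed 0.0964
scan tail 466 [457.  130.4] [43.9 41.8] 85.2 zmed 0.1303
handle 651 [390. 137.] [32.8 80.3] 86.3 zmed 0.1161
cup 250 [457.1 130.6] [78.2 56.1] 84.9 zmed 0.0514
holder plate+ 1459 [461.9 137.3] [120.7 135.6] 1.4 zmed 0.0724
charger deck 7681 [ 477.2 -191.2] [345.5 274.9] 30.0 zmed 0.0549
charger all 12786 [ 489.3 -211.8] [345.9 322. ] 29.8 zmed 0.0564
can 999 [ 342.5 -147.6] [62.5 63.1] 88.0 zmed 0.1695
pens 515 [756.9  92.5] [69.8 70.5] 15.6 zmed 0.0958
w1 [ 0.603 -0.184  0.055] [ 0.607 -0.192  0.016]
w2 [ 0.507 -0.237  0.055] [ 0.507 -0.248  0.014]
w3 [ 0.414 -0.291  0.055] [ 0.41  -0.304  0.015]
```

```bash
python3 - <<'E'
import cv2
p=cv2.imread('pics/top0.png')
a=cv2.resize(p[150:320,140:260],None,fx=3.3,fy=3.3,interpolation=cv2.INTER_CUBIC)
b=cv2.resize(p[120:320,320:500],None,fx=2.2,fy=2.8,interpolation=cv2.INTER_CUBIC)
b=cv2.resize(b,(396,a.shape[0]))
cv2.imwrite('pics/crop0.png',cv2.hconcat([a,b]))
E
```

```text
(no output)
```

View pics/crop0.png

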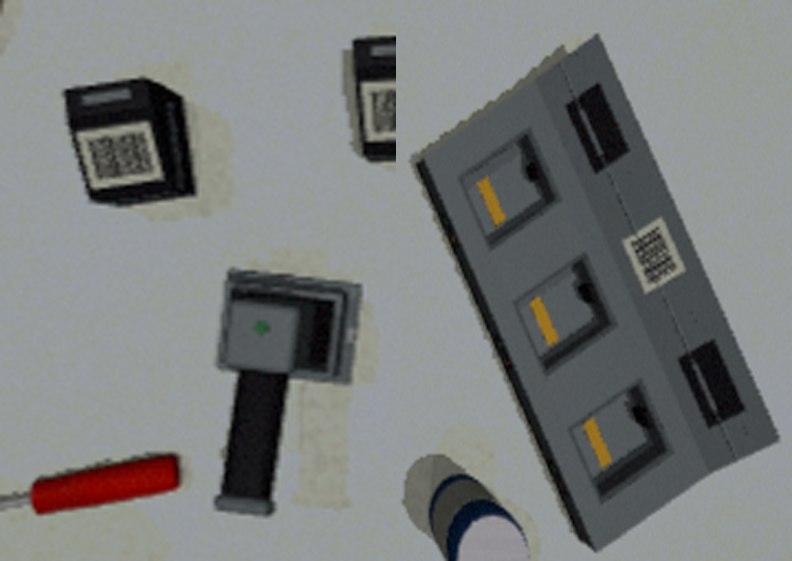

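The crop shows the rib and groove sides: charger rear towards the lower right (yaw about -60°), pack rears towards +x (yaws about 10° and 5°), and the scanner handle at yaw about 175°. The tool cannot be tilted. So I will lean the scanner in the grip by levering its nose against the screwed-down cup.

```bash
python3 - <<'E'
from h import *
go(.457,.1304,174.8)
E
```

```text
cur [0.2486 0.5727 0.2357] yaw 156.52 shift(tool,before turn) [-0.3673 -0.3227  0.0005] turn rad -0.319
```

>>> send_rows:
  plan:
    - [0, -0.0245, -0.0215, 0, 0]
    - [0, -0.0245, -0.0215, 0, 0]
    - [0, -0.0245, -0.0215, 0, 0]
    - [0, -0.0245, -0.0215, 0, 0]
    - [0, -0.0245, -0.0215, 0, 0]
    - [0, -0.0245, -0.0215, 0, 0]
    - [0, -0.0245, -0.0215, 0, 0]
    - [0, -0.0245, -0.0215, 0, 0]
    - [0, -0.0245, -0.0215, 0, 0]
    - [0, -0.0245, -0.0215, 0, 0]
    - [0, -0.0245, -0.0215, 0, 0]
    - [0, -0.0245, -0.0215, 0, 0]
    - [0, -0.0245, -0.0215, 0, 0]
    - [0, -0.0245, -0.0215, 0, 0]
    - [0, -0.0245, -0.0215, 0, 0]
    - [0, 0, 0, 0, -0.106]
    - [0, 0, 0, 0, -0.106]
    - [0, 0, 0, 0, -0.107]
    - [0, 0, 0, 0, 0]
    - [0, 0, 0, 0, 0]

```text
time_s: 1.77
position: [0.4573, 0.131, 0.2363]
tcp_rot: [[-0.996, 0.094, -0.001], [0.094, 0.996, 0.0], [0.001, -0.0, -1.0]]
force: [-0.8, -0.2, -0.9]
opening: 0.996
grasp_force: 0.0
```

```bash
python3 - <<'E'
from h import *
go(.457,.1304,174.8,.106)
p,d=capture('wrist');cv2.imwrite('pics/w1.png',p)
E
```

```text
cur [0.4573 0.131  0.2363] yaw 174.63 shift(tool,before turn) [ 0.0002 -0.0006  0.1303] turn rad -0.003
```

View pics/w1.png

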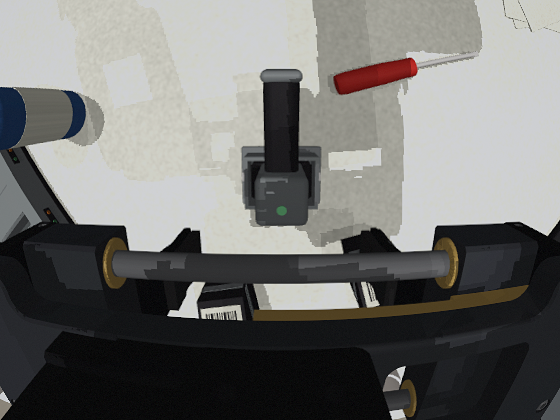

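The wrist view shows the scanner centred between the fingers (body at column 281), with the handle pointing straight up the image. I'll descend and grip.

>>> send_rows:
  plan:
    - [0, 0, -0.0006, 0.02, -0.003]
    - [0, 0, 0, 0.02, 0]
    - [0, 0, 0, 0.02, 0]
    - [0, 0, 0, 0.02, 0]
    - [0, 0, 0, 0.02, 0]
    - [0, 0, 0, 0.02, 0]
    - [0, 0, 0, 0.01, 0]
    - [0, 0, 0, 0, 0]
    - [0, 0, 0, 0, 0]
    - [255, 0, 0, 0, 0]
    - [255, 0, 0, 0, 0]
    - [255, 0, 0, 0, 0]
    - [255, 0, 0, 0, 0]
    - [255, 0, 0, 0, 0]
    - [255, 0, 0, 0, 0]
    - [255, 0, 0, 0, 0]
    - [255, 0, 0, 0, 0]
    - [255, 0, 0, 0, 0]
    - [255, 0, 0, 0, 0]
    - [255, 0, 0, 0, 0]

```text
time_s: 3.48
position: [0.4576, 0.1305, 0.1066]
tcp_rot: [[-0.996, 0.088, 0.0], [0.088, 0.996, 0.0], [-0.0, 0.0, -1.0]]
force: [-0.1, 0.8, 1.8]
opening: 0.504
grasp_force: 29.9
```

>>> send_rows:
  plan:
    - [255, 0, 0, -0.012, 0]
    - [255, 0, 0, -0.011, 0]
    - [255, 0, 0, -0.011, 0]
    - [255, 0, 0, 0, 0]
    - [255, 0.004, 0, 0, 0]
    - [255, 0.004, 0, -0.001, 0]
    - [255, 0.004, 0, -0.001, 0]
    - [255, 0.004, 0, 0, 0]
    - [255, 0.004, 0, 0, 0]
    - [255, 0.004, 0, 0, 0]
    - [255, 0.004, 0, 0, 0]
    - [255, 0.004, 0, 0, 0]
    - [255, 0.004, 0, 0.001, 0]
    - [255, 0.004, 0, 0.001, 0]
    - [255, 0.004, 0, 0.001, 0]
    - [255, 0.004, 0, 0, 0]
    - [255, 0.001, 0, 0, 0]
    - [255, 0, 0, 0, 0]
    - [255, 0, 0, 0, 0]

```text
time_s: 5.07
position: [0.4093, 0.1348, 0.1395]
tcp_rot: [[-0.996, 0.088, 0.002], [0.088, 0.996, 0.0], [-0.002, 0.0, -1.0]]
force: [4.4, 0.8, -0.4]
opening: 0.504
grasp_force: 30.0
```

```bash
python3 - <<'E'
from h import *
go(.457,.1304)
p,d=capture('side');cv2.imwrite('pics/s1.png',cv2.resize(p[130:240,170:330],None,fx=4.5,fy=4.5,interpolation=cv2.INTER_CUBIC))
E
```

```text
cur [0.4093 0.1348 0.1395] yaw 174.97 shift(tool,before turn) [-0.0479 -0.0002  0.0001] turn rad 0.0
```

View pics/s1.png

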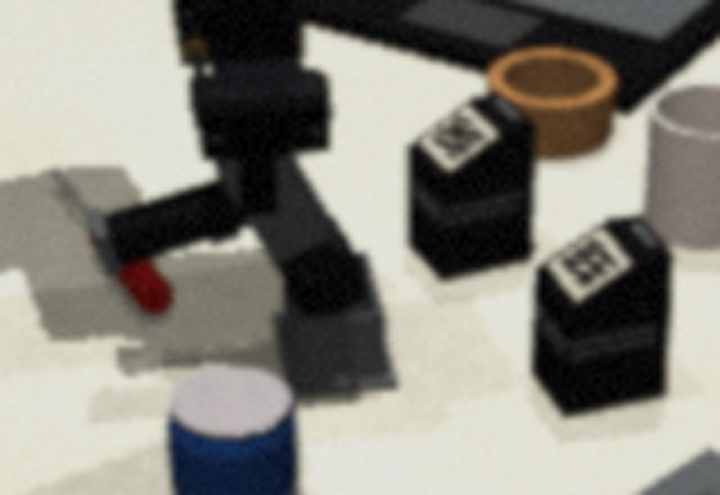

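The side view shows the scanner leaning as intended: tail towards the robot, nose still in the cup at (330,285), handle dropped. I'll lift it and measure the lean.

>>> send_rows:
  plan:
    - [255, 0, 0, -0.02, 0]
    - [255, 0, 0, -0.025, 0]
    - [255, 0, 0, -0.035, 0]
    - [255, 0, 0, -0.035, 0]
    - [255, 0, 0, 0, -0.1]
    - [255, 0, 0, 0, -0.1]
    - [255, 0, 0, 0, -0.075]
    - [255, 0, 0, 0, 0]
    - [255, 0, 0, 0, 0]

```text
time_s: 5.87
position: [0.4053, 0.1346, 0.2531]
tcp_rot: [[-0.983, -0.184, -0.008], [-0.184, 0.983, -0.0], [0.008, 0.001, -1.0]]
force: [-0.7, 0.1, -2.4]
opening: 0.504
grasp_force: 30.0
```

```bash
cat >> h.py <<'E'
def tilt(tag):
    """scanner-held side view in tool axes: histogram points near the grasp and save a small side image"""
    s=read_state();R=np.array(s['tcp_rot']);t=np.array(s['position'])
    p,d=capture('side');c=calibration('side');P=cloud(c,d)
    Q=(P-t)@R
    m=(d>0)&(abs(Q[...,1])<.05)&(Q[...,0]>-.12)&(Q[...,0]<.14)&(Q[...,2]>-.04)&(Q[...,2]<.14)
    q=Q[m];np.save(f'q_{tag}.npy',q);print(len(q),'y range',q[:,1].min(),q[:,1].max())
    for sgn in(-1,1):
        # the flat side of the nose/body: y=+-22..32; pixels
        f=q[(q[:,1]*sgn>.012)];
        if len(f)>60:
            im=np.zeros((200,280),np.uint8);im[np.clip(((f[:,2]+.04)*1000).astype(int),0,199),np.clip(((f[:,0]+.12)*1000).astype(int),0,279)]=255
            cv2.imwrite(f'pics/t_{tag}_{sgn}.png',cv2.resize(im,None,fx=2.5,fy=2.5))
            print(sgn,len(f))
    v,u=np.where(m);cv2.imwrite(f'pics/tc_{tag}.png',cv2.resize(p[max(0,v.min()-15):v.max()+15,max(0,u.min()-15):u.max()+15],None,fx=4,fy=4))
E
python3 - <<'E'
from h import *
tilt('a');go(.5,.2)
i=[cv2.imread('pics/'+n) for n in('tc_a.png','t_a_-1.png','t_a_1.png')]
i=[x for x in i if x is not None];H=380
i=[cv2.resize(x,(int(x.shape[1]*H/x.shape[0]),H)) for x in i];o=cv2.hconcat(i);k=min(1,800/o.shape[1]);cv2.imwrite('pics/tilt_a.png',cv2.resize(o,None,fx=k,fy=k))
E
```

```text
1270 y range -0.04007977209647481 0.034840834521000896
-1 934
cur [0.4061 0.1347 0.2533] yaw -169.36 shift(tool,before turn) [-0.1044  0.0469 -0.0006] turn rad 0.0[ WARN:0@0.603] global loadsave.cpp:275 findDecoder imread_('pics/t_a_1.png'): can't open/read file: check file path/integrity
```

View pics/tilt_a.png

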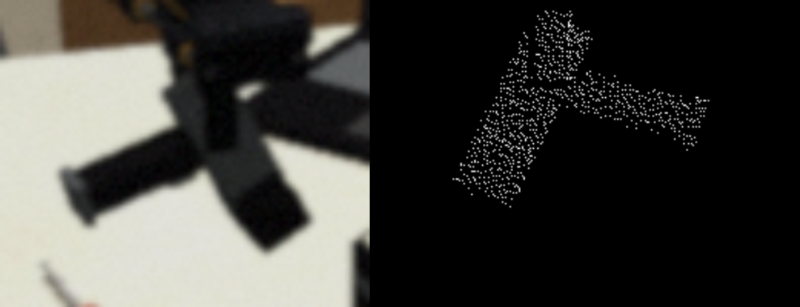

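The left crop shows the held scanner clear of the desk. The right one is the depth side view, with nose end at about (485,193) and handle tip at (700,125). The lean looks like 25 to 30°, so I'll get a number for it.

```bash
python3 - <<'E'
import numpy as np
q=np.load('q_a.npy');q=q[q[:,1]<-.012]
best=[]
for th in np.arange(10,45,1.):
    a=np.radians(th)
    # scanner axes in tool (x,z): beam dir = (-sin,cos)?; lateral = (cos,sin)
    b=q[:,0]*-np.sin(a)+(q[:,2]+.005)*np.cos(a); l=q[:,0]*np.cos(a)+(q[:,2]+.005)*np.sin(a)
    m=(b>.04)
    lo,hi=np.percentile(l[m],[2,98]);best.append((hi-lo,th,lo,hi,np.percentile(b,99)))
for r in sorted(best)[:6]:print(np.round(r,4))
E
```

```text
[ 4.060e-02  2.800e+01 -1.960e-02  2.100e-02  1.011e-01]
[ 4.060e-02  2.300e+01 -2.640e-02  1.430e-02  1.003e-01]
[ 4.07e-02  2.70e+01 -2.11e-02  1.96e-02  1.01e-01]
[ 4.090e-02  2.400e+01 -2.530e-02  1.560e-02  1.007e-01]
[ 4.090e-02  2.600e+01 -2.270e-02  1.820e-02  1.013e-01]
[ 4.090e-02  2.500e+01 -2.390e-02  1.690e-02  1.011e-01]
```

```bash
cat >> h.py <<'E'
def packs(exp=((.5763,.2304),(.6096,.0528)),z0=.02,z1=.115,r=.075):
    p,d=capture('top');P=cloud(calibration('top'),d)
    for e in exp:
        m=(d>0)&(np.hypot(P[...,0]-e[0],P[...,1]-e[1])<r)&(P[...,2]>z0)&(P[...,2]<z1)
        for n,k in(('all',m),('top',m&(P[...,2]>.098))):
            q=P[k][:,:2].astype(np.float32)*1000
            if len(q)>20:
                R=cv2.minAreaRect(q);print(n,len(q),np.round(R[0],1),np.round(R[1],1),round(R[2],1))
    return p
E
python3 - <<'E'
from h import *
go(.4816,.2137,-169.5,.2558);packs()
E
```

```text
cur [0.4061 0.1347 0.2533] yaw -169.36 shift(tool,before turn) [-0.0888  0.0637 -0.003 ] turn rad 0.0024
all 1175 [576.1 230.2] [70.8 55.9] 10.4
top 438 [591.6 233.3] [39.2 54.4] 9.6
all 973 [609.5  52.9] [71.2 54.7] 5.0
top 441 [625.3  54.6] [39.3 54. ] 5.2
```

>>> send_rows:
  plan:
    - [255, -0.0222, 0.016, -0.001, 0]
    - [255, -0.0222, 0.016, -0.001, 0]
    - [255, -0.0222, 0.016, -0.001, 0]
    - [255, -0.0222, 0.016, 0, 0]
    - [255, 0, 0, 0, 0]
    - [255, 0, 0, 0, 0]
    - [255, 0, 0, 0, 0]

```text
time_s: 6.55
position: [0.4825, 0.2138, 0.2565]
tcp_rot: [[-0.983, -0.186, -0.004], [-0.186, 0.983, -0.001], [0.004, -0.0, -1.0]]
force: [-1.0, -0.3, -1.7]
opening: 0.504
grasp_force: 30.0
```

```bash
cat >> h.py <<'E'
def aim(L,tiltdeg,reach=.103,th=27.3):
    """beam hit error at the label: uses the lean th measured"""
    s=read_state();R=np.array(s['tcp_rot']);t=np.array(s['position'])
    a=np.radians(th);b=R@np.array([-np.sin(a),0,np.cos(a)]);g=t+R@np.array([0,0,-.005])
    L=np.array(L);k=(L-g)@b;print('beam miss',(g+k*b-L).round(4),'nose dist',round(k-.105,3))
E
python3 - <<'E'
from h import *
aim((.5665,.2287,.0915),28);p,d=capture('wrist');cv2.imwrite('pics/w2.png',p)
p,d=capture('side');cv2.imwrite('pics/s2.png',cv2.resize(p[90:260,180:380],None,fx=3.5,fy=3.5))
E
```

```text
beam miss [0.0011 0.0011 0.0006] nose dist 0.085
```

View pics/s2.png

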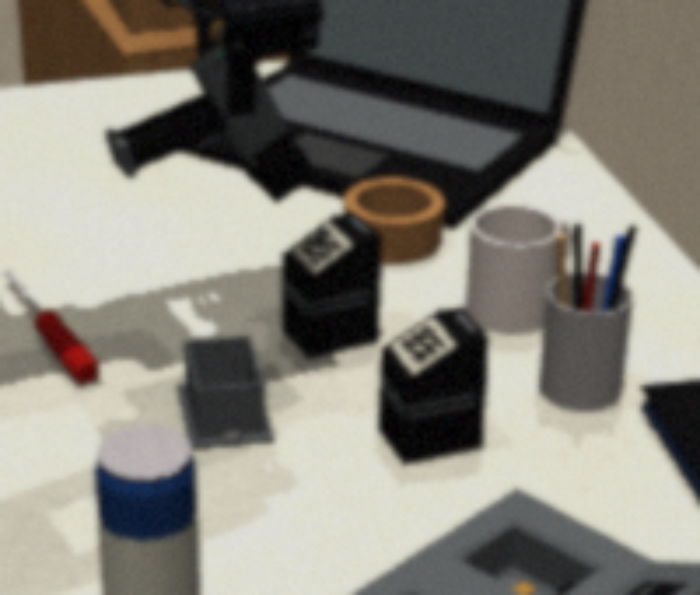

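The side view shows the nose at (285,185) pointing squarely at the left pack's label at (322,247). I'll hold here for the read.

>>> send_rows:
  plan:
    - [255, 0, 0, 0, 0]
    - [255, 0, 0, 0, 0]
    - [255, 0, 0, 0, 0]
    - [255, 0, 0, 0, 0]
    - [255, 0, 0, 0, 0]
    - [255, 0, 0, 0, 0]
    - [255, 0, 0, 0, 0]
    - [255, 0, 0, 0, 0]
    - [255, 0, 0, 0, 0]
    - [255, 0, 0, 0, 0]
    - [255, 0, 0, 0, 0]
    - [255, 0, 0, 0, 0]
    - [255, 0, 0, 0, 0]
    - [255, 0, 0, 0, 0]
    - [255, 0, 0, 0, 0]
    - [255, 0, 0, 0, 0]

```text
time_s: 7.98
position: [0.484, 0.2141, 0.2576]
tcp_rot: [[-0.983, -0.186, -0.0], [-0.186, 0.983, 0.0], [0.0, 0.0, -1.0]]
force: [-0.5, -0.1, -1.4]
opening: 0.5
grasp_force: 30.0
```

```bash
python3 - <<'E'
from h import *
aim((.5665,.2287,.0915),28);packs();go(.5128,.0444,-175,.256)
E
```

```text
beam miss [0.0033 0.0017 0.0018] nose dist 0.085
all 945 [579.3 231. ] [65.  55.8] 9.7
top 440 [592.3 233.4] [38.  54.5] 9.9
all 974 [609.8  52.9] [71.1 54.9] 4.8
top 442 [626.7  55. ] [39.1 53.9] 1.3
cur [0.484  0.2141 0.2575] yaw -169.27 shift(tool,before turn) [ 0.0033 -0.1721  0.0015] turn rad 0.0999
```

>>> send_rows:
  plan:
    - [255, 0.0004, -0.0215, 0, 0]
    - [255, 0.0004, -0.0215, 0, 0]
    - [255, 0.0004, -0.0215, 0, 0]
    - [255, 0.0004, -0.0215, 0, 0]
    - [255, 0.0004, -0.0215, 0, 0]
    - [255, 0.0004, -0.0215, 0, 0]
    - [255, 0.0004, -0.0215, 0, 0]
    - [255, 0.0004, -0.0215, 0.001, 0]
    - [255, 0, 0, 0, 0.1]
    - [255, 0, 0, 0, 0]
    - [255, 0, 0, 0, 0]
    - [255, 0, 0, 0, 0]

```text
time_s: 9.03
position: [0.5127, 0.045, 0.2565]
tcp_rot: [[-0.996, -0.09, -0.0], [-0.09, 0.996, 0.0], [0.0, 0.0, -1.0]]
force: [0.3, -0.2, -1.7]
opening: 0.51
grasp_force: 30.0
```

```bash
python3 - <<'E'
from h import *
aim((.5996,.052,.0915),28);packs(((.6096,.0528),));go(.5128,.0444,-175,.256);tilt('b')
q=np.load('q_b.npy');q=q[q[:,1]<-.012];best=[]
for th in np.arange(20,36,1.):
    a=np.radians(th);b=q[:,0]*-np.sin(a)+(q[:,2]+.005)*np.cos(a); l=q[:,0]*np.cos(a)+(q[:,2]+.005)*np.sin(a);m=b>.04
    lo,hi=np.percentile(l[m],[2,98]);best.append((hi-lo,th,lo,hi))
for r in sorted(best)[:3]:print(np.round(r,4))
E
```

```text
beam miss [0.0003 0.0009 0.0002] nose dist 0.086
all 573 [621.8  54. ] [47.  54.7] 4.4
top 441 [625.4  54.6] [39.2 54. ] 5.1
cur [0.5127 0.0451 0.2566] yaw -174.87 shift(tool,before turn) [-0.0001 -0.0007  0.0006] turn rad 0.0023
1326 y range -0.039250437590337195 0.029288036954409707
-1 974
[ 4.05e-02  2.40e+01 -2.49e-02  1.55e-02]
[ 4.05e-02  2.70e+01 -2.12e-02  1.94e-02]
[ 4.06e-02  2.60e+01 -2.25e-02  1.81e-02]
```

>>> send_rows:
  plan:
    - [255, 0, 0, 0, 0]
    - [255, 0, 0, 0, 0]
    - [255, 0, 0, 0, 0]
    - [255, 0, 0, 0, 0]
    - [255, 0, 0, 0, 0]
    - [255, 0, 0, 0, 0]
    - [255, 0, 0, 0, 0]
    - [255, 0, 0, 0, 0]
    - [255, 0, 0, 0, 0]
    - [255, 0, 0, 0, 0]
    - [255, 0, 0, 0, 0]
    - [255, 0, 0, 0, 0]
    - [255, 0, 0, 0, 0]
    - [255, 0, 0, 0, 0]
    - [255, 0, 0, 0, 0]

```text
time_s: 10.38
position: [0.5129, 0.0445, 0.2565]
tcp_rot: [[-0.996, -0.087, -0.0], [-0.087, 0.996, -0.0], [0.0, -0.0, -1.0]]
force: [-0.6, -0.2, -1.7]
opening: 0.503
grasp_force: 30.0
```

```bash
python3 - <<'E'
from h import *
packs();go(.5084,-.2443,120,.234)
E
```

```text
all 545 [576.5 230.6] [70.3 54.4] 9.7
top 355 [591.5 232.9] [39.9 54.7] 11.3
all 565 [622.1  54. ] [46.6 54.6] 3.2
top 438 [625.1  54.5] [39.3 53.6] 4.9
cur [0.5129 0.0445 0.2565] yaw -175.0 shift(tool,before turn) [ 0.0296 -0.2874  0.0225] turn rad 1.1344
```

>>> send_rows:
  plan:
    - [255, 0.0037, -0.036, 0, 0]
    - [255, 0.0037, -0.036, 0, 0]
    - [255, 0.0037, -0.036, 0, 0]
    - [255, 0.0037, -0.036, 0, 0]
    - [255, 0.0037, -0.036, 0, 0]
    - [255, 0.0037, -0.036, 0, 0]
    - [255, 0.0037, -0.036, 0, 0]
    - [255, 0.0037, -0.0355, 0, 0]
    - [255, 0, 0, 0.002, 0.114]
    - [255, 0, 0, 0.002, 0.114]
    - [255, 0, 0, 0.002, 0.114]
    - [255, 0, 0, 0.002, 0.114]
    - [255, 0, 0, 0.002, 0.114]
    - [255, 0, 0, 0.002, 0.114]
    - [255, 0, 0, 0.002, 0.114]
    - [255, 0, 0, 0.002, 0.114]
    - [255, 0, 0, 0.003, 0.114]
    - [255, 0, 0, 0.003, 0.108]

```text
time_s: 11.93
position: [0.5085, -0.2445, 0.2344]
tcp_rot: [[-0.495, 0.869, 0.0], [0.869, 0.495, 0.0], [-0.0, 0.0, -1.0]]
force: [-0.2, 0.5, -2.2]
opening: 0.505
grasp_force: 30.0
```

>>> send_rows:
  plan:
    - [255, 0, 0, 0, 0]
    - [255, 0, 0, 0, 0]
    - [255, 0, 0, 0, 0]
    - [255, 0, 0, 0, 0]

```text
time_s: 12.27
position: [0.5086, -0.2446, 0.2348]
tcp_rot: [[-0.502, 0.865, 0.0], [0.865, 0.502, -0.0], [-0.0, 0.0, -1.0]]
force: [1.1, 0.1, -2.7]
opening: 0.505
grasp_force: 30.0
```

```bash
python3 - <<'E'
from h import *
aim((.552,-.3198,.07),27);go(.5084,-.2443,120,.234)
p,d=capture('side');cv2.imwrite('pics/s3.png',cv2.resize(p[150:370,180:430],None,fx=2.8,fy=2.8))
E
```

```text
beam miss [ 0.0005 -0.0005  0.0003] nose dist 0.086
cur [ 0.5086 -0.2446  0.2348] yaw 120.11 shift(tool,before turn) [ 0.0003 -0.      0.0008] turn rad 0.0019
```

View pics/s3.png

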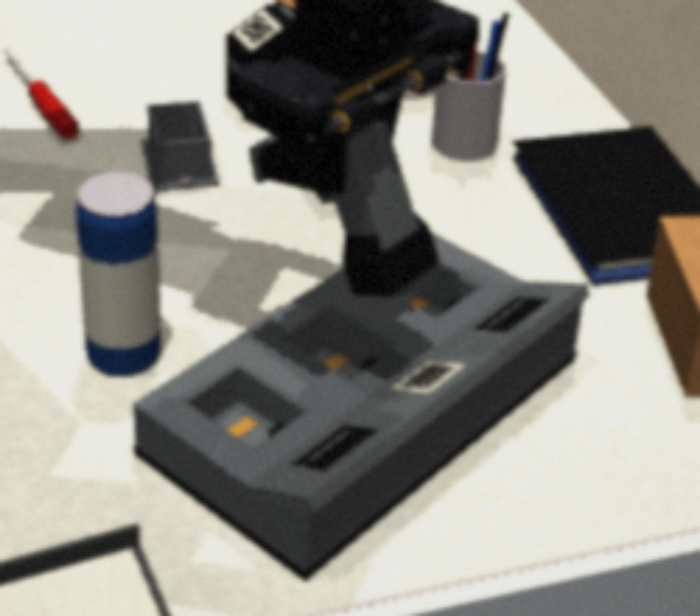

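The side view shows the nose at (390,270) aimed squarely at the charger label at (428,377). I'll hold for the read, then lift clear of the can.

>>> send_rows:
  plan:
    - [255, 0, 0, 0, 0]
    - [255, 0, 0, 0, 0]
    - [255, 0, 0, 0, 0]
    - [255, 0, 0, 0, 0]
    - [255, 0, 0, 0, 0]
    - [255, 0, 0, 0, 0]
    - [255, 0, 0, 0, 0]
    - [255, 0, 0, 0, 0]
    - [255, 0, 0, 0, 0]
    - [255, 0, 0, 0, 0]
    - [255, 0, 0, 0, 0]
    - [255, 0, 0, 0, 0]
    - [255, 0, 0, 0, 0]
    - [255, 0, 0, 0, 0]
    - [255, 0, 0, 0, 0]
    - [255, 0, 0, -0.025, 0]
    - [255, 0, 0, -0.025, 0]
    - [255, 0, 0, -0.025, 0]

```text
time_s: 13.82
position: [0.5081, -0.2442, 0.3099]
tcp_rot: [[-0.5, 0.866, -0.001], [0.866, 0.5, 0.001], [0.002, -0.001, -1.0]]
force: [0.1, -0.7, -3.3]
opening: 0.504
grasp_force: 30.0
```

```bash
python3 - <<'E'
from h import *
go(.3658,.1387,174.8,.235)
E
```

```text
cur [ 0.5081 -0.2442  0.3099] yaw 120.02 shift(tool,before turn) [0.4026 0.0684 0.0755] turn rad -0.9561
```

>>> send_rows:
  plan:
    - [255, 0.0335, 0.0057, 0, 0]
    - [255, 0.0335, 0.0057, 0, 0]
    - [255, 0.0335, 0.0057, 0, 0]
    - [255, 0.0335, 0.0057, 0, 0]
    - [255, 0.0335, 0.0057, 0, 0]
    - [255, 0.0335, 0.0057, 0, 0]
    - [255, 0.0335, 0.0057, 0, 0]
    - [255, 0.0335, 0.0057, 0, 0]
    - [255, 0.0335, 0.0057, 0, 0]
    - [255, 0.0335, 0.0057, 0, 0]
    - [255, 0.0335, 0.0057, 0, 0]
    - [255, 0.034, 0.0057, 0, 0]
    - [255, 0, 0, 0, -0.12]
    - [255, 0, 0, 0, -0.12]
    - [255, 0, 0, 0, -0.12]
    - [255, 0, 0, 0, -0.12]
    - [255, 0, 0, 0, -0.12]
    - [255, 0, 0, 0, -0.12]
    - [255, 0, 0, 0, -0.12]
    - [255, 0, 0, 0, -0.116]

```text
time_s: 15.48
position: [0.3662, 0.1383, 0.3097]
tcp_rot: [[-0.996, 0.085, 0.0], [0.085, 0.996, 0.0], [-0.0, 0.0, -1.0]]
force: [-0.3, -0.3, -1.7]
opening: 0.506
grasp_force: 30.0
```

>>> send_rows:
  plan:
    - [255, 0, 0, 0.02, 0]
    - [255, 0, 0, 0.02, 0]
    - [255, 0, 0, 0.02, 0]
    - [255, 0, 0, 0, 0]
    - [255, 0, 0, 0, 0]

```text
time_s: 15.9
position: [0.3657, 0.1382, 0.2493]
tcp_rot: [[-0.996, 0.091, -0.002], [0.091, 0.996, -0.0], [0.002, -0.0, -1.0]]
force: [0.8, 0.0, -2.3]
opening: 0.504
grasp_force: 30.0
```

```bash
python3 - <<'E'
from h import *
go(.3658,.1387,174.8,.113)
tilt('c')
q=np.load('q_c.npy');q=q[q[:,1]<-.012];best=[]
for th in np.arange(18,36,1.):
    a=np.radians(th);b=q[:,0]*-np.sin(a)+(q[:,2]+.005)*np.cos(a); l=q[:,0]*np.cos(a)+(q[:,2]+.005)*np.sin(a);m=b>.04
    lo,hi=np.percentile(l[m],[2,98]);best.append((hi-lo,th,lo,hi))
for r in sorted(best)[:3]:print(np.round(r,4))
E
```

```text
cur [0.3657 0.1382 0.2493] yaw 174.79 shift(tool,before turn) [-0.0004  0.0005  0.1363] turn rad -0.0001
1256 y range -0.04045314174525926 0.030423428391932204
-1 994
[ 4.01e-02  2.60e+01 -2.36e-02  1.65e-02]
[ 4.02e-02  2.70e+01 -2.23e-02  1.80e-02]
[ 4.02e-02  2.50e+01 -2.49e-02  1.53e-02]
```

>>> send_rows:
  plan:
    - [255, 0, 0.0005, 0.02, 0]
    - [255, 0, 0, 0.025, 0]
    - [255, 0, 0, 0.025, 0]
    - [255, 0, 0, 0.025, 0]
    - [255, 0, 0, 0.025, 0]
    - [255, 0, 0, 0.016, 0]
    - [255, 0, 0, 0, 0]
    - [255, -0.006, 0, 0, 0]
    - [255, -0.0044, 0, -0.0034, 0]
    - [255, -0.0044, 0, -0.0034, 0]
    - [255, -0.0042, 0, -0.0025, 0]
    - [255, -0.0042, 0, -0.0025, 0]
    - [255, -0.0046, 0, -0.002, 0]
    - [255, -0.0046, 0, -0.002, 0]
    - [255, -0.0051, 0, -0.0016, 0]
    - [255, -0.0051, 0, -0.0016, 0]
    - [255, -0.0015, 0, 0, 0]
    - [255, 0, 0, 0, 0]
    - [255, 0, 0, 0, 0]

```text
time_s: 17.53
position: [0.405, 0.1348, 0.1335]
tcp_rot: [[-0.996, 0.09, -0.012], [0.09, 0.996, -0.001], [0.012, -0.002, -1.0]]
force: [-9.0, -1.0, 8.9]
opening: 0.507
grasp_force: 30.0
```

```bash
cat >> h.py <<'E'
def fit(tag,lo0,hi0):
    tilt(tag);q=np.load(f'q_{tag}.npy');q=q[q[:,1]<-.012];best=[]
    for th in np.arange(lo0,hi0,1.):
        a=np.radians(th);b=q[:,0]*-np.sin(a)+(q[:,2]+.005)*np.cos(a); l=q[:,0]*np.cos(a)+(q[:,2]+.005)*np.sin(a);m=b>.04
        lo,hi=np.percentile(l[m],[2,98]);best.append((hi-lo,th,lo,hi))
    for r in sorted(best)[:3]:print(np.round(r,4))
E
python3 - <<'E'
from h import *
go(.457,.1304,174.8)
p,d=capture('side');cv2.imwrite('pics/s4.png',cv2.resize(p[110:240,170:330],None,fx=4,fy=4,interpolation=cv2.INTER_CUBIC))
E
```

```text
cur [0.405  0.1348 0.1335] yaw 174.83 shift(tool,before turn) [-0.0522  0.0003 -0.0006] turn rad 0.0005
```

View pics/s4.png

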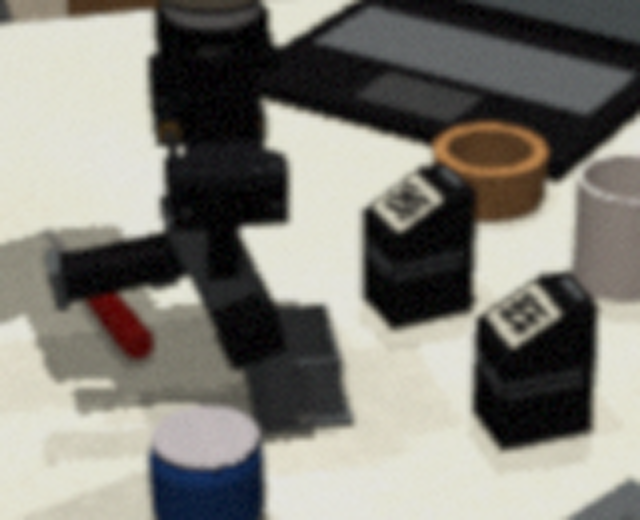

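The side view shows the scanner only partly straightened, with its nose at (260,340) resting against the cup's front wall. I'll raise it a little and measure.

>>> send_rows:
  plan:
    - [255, 0.01, 0, -0.02, 0]
    - [255, 0.01, 0, -0.03, 0]
    - [255, 0, 0, -0.03, 0]
    - [255, 0, 0, 0, 0]
    - [255, 0, 0, 0, 0]

```text
time_s: 18.0
position: [0.393, 0.1369, 0.2152]
tcp_rot: [[-0.996, 0.09, 0.009], [0.09, 0.996, 0.001], [-0.009, 0.001, -1.0]]
force: [0.2, 0.0, -2.4]
opening: 0.504
grasp_force: 30.0
```

```bash
python3 - <<'E'
from h import *
go(.457,.1304,174.8);fit('d',-8,35)
q=np.load('q_d.npy');q=q[q[:,1]<-.012]
for z in np.arange(-.04,.13,.01):
    k=q[(q[:,2]>z)&(q[:,2]<z+.01)]
    if len(k)>5:print(round(z,2),np.percentile(k[:,0],[3,97]).round(3))
E
```

```text
cur [0.393  0.1369 0.2152] yaw 174.81 shift(tool,before turn) [-0.0643 -0.0007  0.0006] turn rad 0.0002
1141 y range -0.0398153860908513 0.025274799450593074
-1 902
[ 3.97e-02  2.30e+01 -1.14e-02  2.83e-02]
[ 3.98e-02  2.40e+01 -1.03e-02  2.95e-02]
[ 3.99e-02  2.20e+01 -1.25e-02  2.74e-02]
-0.04 [-0.009  0.029]
-0.03 [-0.012  0.036]
-0.02 [-0.01   0.032]
-0.01 [-0.012  0.062]
0.0 [-0.015  0.112]
0.01 [-0.02   0.111]
0.02 [-0.025  0.111]
0.03 [-0.027  0.107]
0.04 [-0.033  0.008]
0.05 [-0.038  0.004]
0.06 [-0.04 -0.  ]
0.07 [-0.035 -0.002]
0.08 [-0.018 -0.005]
```

>>> send_rows:
  plan:
    - [255, 0.01, 0, 0, 0]
    - [255, 0.01, 0, 0, 0]
    - [255, 0, 0, 0.028, 0]
    - [255, 0, 0, 0.028, 0]
    - [255, 0, 0, 0.028, 0]
    - [255, 0, 0, 0.027, 0]
    - [255, 0, 0, 0, 0]
    - [255, 0, 0, 0, 0]
    - [255, -0.004, 0, 0, 0]
    - [255, -0.004, 0, 0, 0]

```text
time_s: 18.88
position: [0.3791, 0.1378, 0.1027]
tcp_rot: [[-0.996, 0.09, 0.002], [0.09, 0.996, 0.0], [-0.002, 0.0, -1.0]]
force: [-0.2, 0.3, -2.2]
opening: 0.504
grasp_force: 30.0
```

>>> send_rows:
  plan:
    - [255, -0.0036, 0, -0.0018, 0]
    - [255, -0.0036, 0, -0.0019, 0]
    - [255, -0.0036, 0, -0.0019, 0]
    - [255, -0.004, 0, -0.0015, 0]
    - [255, -0.004, 0, -0.0015, 0]
    - [255, -0.0042, 0, -0.0014, 0]
    - [255, -0.0042, 0, -0.001, 0]
    - [255, -0.0042, 0, -0.001, 0]
    - [255, -0.0043, 0, -0.0006, 0]
    - [255, -0.003, 0, 0, 0]
    - [255, 0, 0, 0, 0]
    - [255, 0, 0, 0, 0]

```text
time_s: 19.88
position: [0.4111, 0.1343, 0.1142]
tcp_rot: [[-0.996, 0.091, -0.012], [0.091, 0.996, -0.0], [0.012, -0.001, -1.0]]
force: [-8.0, 0.5, 3.2]
opening: 0.501
grasp_force: 30.0
```

```bash
python3 - <<'E'
from h import *
go(.457,.1304,174.8)
p,d=capture('side');cv2.imwrite('pics/s5.png',cv2.resize(p[110:240,170:330],None,fx=4,fy=4,interpolation=cv2.INTER_CUBIC))
E
```

```text
cur [0.4111 0.1343 0.1142] yaw 174.78 shift(tool,before turn) [-0.046   0.0003 -0.0006] turn rad -0.0003
```

View pics/s5.png

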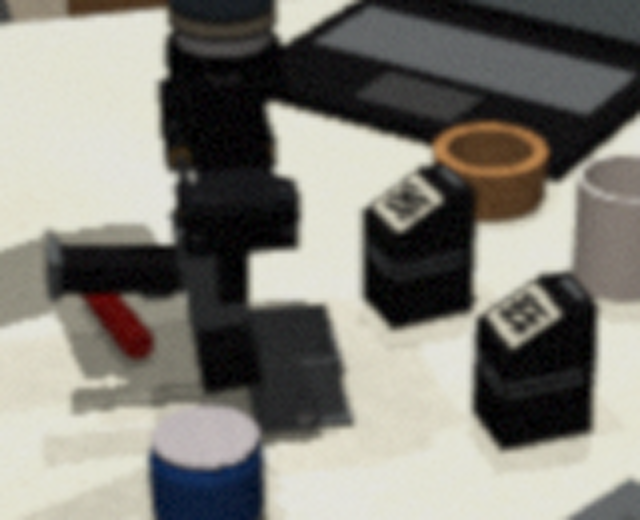

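The side view shows the scanner almost upright against the cup's front wall (nose at (230,365)). I'll push a little more, lift and measure.

>>> send_rows:
  plan:
    - [255, -0.003, 0, 0, 0]
    - [255, -0.003, 0, 0, 0]
    - [255, 0, 0, 0, 0]
    - [255, 0, 0, 0, 0]
    - [255, 0.01, 0, 0, 0]
    - [255, 0.01, 0, -0.03, 0]
    - [255, 0, 0, -0.035, 0]
    - [255, 0, 0, -0.035, 0]
    - [255, 0, 0, 0, 0]
    - [255, 0, 0, 0, 0]

```text
time_s: 20.77
position: [0.4052, 0.1356, 0.2165]
tcp_rot: [[-0.996, 0.091, 0.009], [0.091, 0.996, 0.0], [-0.009, 0.001, -1.0]]
force: [-0.6, 0.0, -2.5]
opening: 0.504
grasp_force: 30.0
```

```bash
python3 - <<'E'
from h import *
go(.457,.1304,174.8);fit('e',-12,20)
q=np.load('q_e.npy');q=q[q[:,1]<-.012]
for z in np.arange(-.04,.13,.01):
    k=q[(q[:,2]>z)&(q[:,2]<z+.01)]
    if len(k)>5:print(round(z,2),np.percentile(k[:,0],[3,97]).round(3))
print(np.percentile(q[q[:,0]<.01][:,2],99.5))
E
```

```text
cur [0.4052 0.1356 0.2165] yaw 174.81 shift(tool,before turn) [-0.0521 -0.0005  0.0005] turn rad 0.0001
1127 y range -0.039418654031804 0.028237170560966668
-1 916
[ 3.99e-02  7.00e+00 -3.20e-03  3.66e-02]
[ 0.04    2.     -0.0087  0.0312]
[ 4.00e-02  6.00e+00 -4.40e-03  3.56e-02]
-0.04 [-0.007  0.083]
-0.03 [-0.009  0.12 ]
-0.02 [-0.008  0.12 ]
-0.01 [-0.007  0.121]
0.0 [-0.01   0.094]
0.01 [-0.009  0.032]
0.02 [-0.007  0.031]
0.03 [-0.009  0.029]
0.04 [-0.009  0.029]
0.05 [-0.01  0.03]
0.06 [-0.011  0.028]
0.07 [-0.012  0.028]
0.08 [-0.011  0.025]
0.08084035215106992
```

>>> send_rows:
  plan:
    - [255, -0.02, 0, 0, 0]
    - [255, -0.02, 0, 0, 0]
    - [255, -0.02, -0.0005, 0, 0]
    - [255, 0, 0, 0.02, 0]
    - [255, 0, 0, 0.02, 0]
    - [255, 0, 0, 0.016, 0]
    - [255, 0, 0, 0, 0]
    - [255, 0, 0, 0, 0]
    - [255, 0, 0, 0, 0]

```text
time_s: 21.57
position: [0.4626, 0.1295, 0.1578]
tcp_rot: [[-0.996, 0.091, -0.001], [0.091, 0.996, -0.0], [0.001, -0.0, -1.0]]
force: [0.3, 0.9, -1.5]
opening: 0.505
grasp_force: 30.0
```

```bash
python3 - <<'E'
from h import *
go(.465,.1297,174.8,.155);fit('f',-12,20)
q=np.load('q_f.npy');q=q[q[:,1]<-.012]
for z in np.arange(-.0,.1,.01):
    k=q[(q[:,2]>z)&(q[:,2]<z+.01)]
    if len(k)>5:print(round(z,2),np.percentile(k[:,0],[3,97]).round(3))
p,d=capture('side');cv2.imwrite('pics/s6.png',cv2.resize(p[100:230,180:340],None,fx=4,fy=4,interpolation=cv2.INTER_CUBIC))
E
```

```text
cur [0.4626 0.1295 0.1578] yaw 174.8 shift(tool,before turn) [-0.0023  0.0005  0.0028] turn rad -0.0001
1486 y range -0.049752067324747705 0.04958626896331238
-1 1100
1 122
[ 0.1484 -1.     -0.1181  0.0303]
[ 0.1486 -2.     -0.1201  0.0284]
[ 0.1489 -3.     -0.1223  0.0265]
-0.0 [-0.011  0.091]
0.01 [-0.006  0.033]
0.02 [-0.008  0.031]
0.03 [-0.008  0.029]
0.04 [-0.007  0.03 ]
0.05 [-0.011  0.03 ]
0.06 [-0.012  0.028]
0.07 [-0.117  0.028]
0.08 [-0.118  0.025]
```

View pics/s6.png

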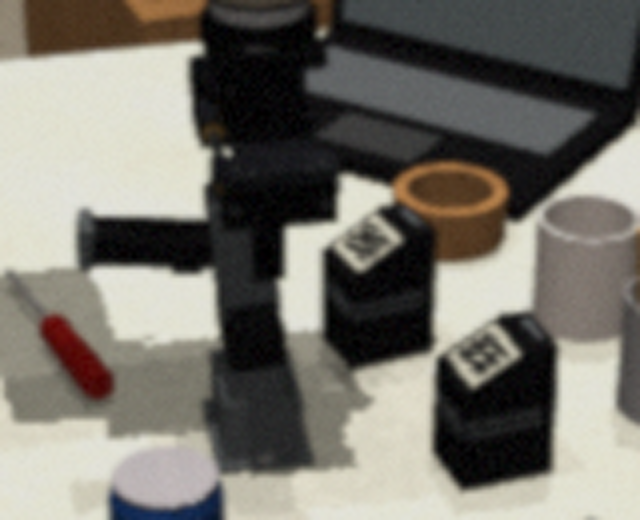

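The side view shows the nose right above the cup, about 2 mm too far forward. I'll correct that and insert.

>>> send_rows:
  plan:
    - [255, -0.0024, 0, 0, 0]
    - [255, 0, 0, 0, 0]
    - [255, 0, 0, 0.008, 0]
    - [255, 0, 0, 0.008, 0]
    - [255, 0, 0, 0.006, 0]
    - [255, 0, 0, 0.006, 0]
    - [255, 0, 0, 0.006, 0]
    - [255, 0, 0, 0, 0]

```text
time_s: 22.33
position: [0.4641, 0.1292, 0.1227]
tcp_rot: [[-0.996, 0.091, -0.003], [0.091, 0.996, -0.0], [0.003, -0.0, -1.0]]
force: [-0.3, 0.3, -1.6]
opening: 0.501
grasp_force: 30.0
```

>>> send_rows:
  plan:
    - [255, 0, 0, 0.006, 0]
    - [255, 0, 0, 0.006, 0]
    - [255, 0, 0, 0.006, 0]
    - [255, 0, 0, 0.004, 0]
    - [255, 0, 0, 0.003, 0]
    - [255, 0, 0, 0.002, 0]
    - [255, 0, 0, 0, 0]
    - [255, 0, 0, 0, 0]

```text
time_s: 23.0
position: [0.4651, 0.1293, 0.0971]
tcp_rot: [[-0.996, 0.091, -0.0], [0.091, 0.996, -0.0], [0.0, -0.0, -1.0]]
force: [-0.2, 0.2, -2.8]
opening: 0.506
grasp_force: 30.0
```

>>> send_rows:
  plan:
    - [255, 0, 0, 0.002, 0]
    - [255, 0, 0, 0.002, 0]
    - [255, 0, 0, 0.001, 0]
    - [255, 0, 0, 0, 0]
    - [255, 0, 0, 0, 0]

```text
time_s: 23.42
position: [0.4651, 0.1293, 0.0921]
tcp_rot: [[-0.996, 0.091, -0.0], [0.091, 0.996, -0.0], [0.0, -0.0, -1.0]]
force: [0.1, 0.2, -2.5]
opening: 0.502
grasp_force: 30.0
```

>>> send_rows:
  plan:
    - [255, 0, 0, 0.0015, 0]
    - [255, 0, 0, 0.0015, 0]
    - [255, 0, 0, 0, 0]
    - [255, 0, 0, 0, 0]

```text
time_s: 23.75
position: [0.4667, 0.1292, 0.0911]
tcp_rot: [[-0.996, 0.09, 0.004], [0.09, 0.996, -0.0], [-0.004, 0.0, -1.0]]
force: [0.6, -1.6, 12.8]
opening: 0.507
grasp_force: 30.0
```

Contact with the floor at the expected height, so I'll open and retreat upwards.

>>> send_rows:
  plan:
    - [255, 0, 0, -0.001, 0]
    - [0, 0, 0, 0, 0]
    - [0, 0, 0, 0, 0]
    - [0, 0, 0, 0, 0]
    - [0, 0, 0, 0, 0]
    - [0, 0, 0, 0, 0]
    - [0, 0, 0, 0, 0]
    - [0, 0, 0, -0.02, 0]
    - [0, 0, 0, -0.03, 0]
    - [0, 0, 0, -0.04, 0]
    - [0, 0, 0, -0.04, 0]
    - [0, 0, 0, -0.03, 0]
    - [0, 0, 0, 0, 0]
    - [0, 0, 0, 0, 0]

```text
time_s: 24.92
position: [0.466, 0.1294, 0.2519]
tcp_rot: [[-0.996, 0.091, 0.005], [0.091, 0.996, 0.0], [-0.005, 0.001, -1.0]]
force: [0.6, 0.1, -0.8]
opening: 0.998
grasp_force: 0.0
```

```bash
python3 - <<'E'
from h import *
packs(((.6096,.0528),(.5763,.2304)))
p,d=capture('side');cv2.imwrite('pics/s7.png',cv2.resize(p[110:240,170:330],None,fx=4,fy=4,interpolation=cv2.INTER_CUBIC))
P=cloud(calibration('side'),d);m=(d>0)&(abs(P[...,0]-.457)<.04)&(abs(P[...,1]-.1304)<.03)&(P[...,2]<.16)
print('scanner top z',np.percentile(P[m][:,2],98).round(4));go(.6096,.0528)
E
```

```text
all 973 [609.5  52.8] [70.9 54.7] 5.1
top 436 [625.7  54.6] [37.9 54. ] 5.5
all 1174 [576.4 230.2] [70.9 56. ] 10.0
top 443 [592.  233.4] [39.1 54.3] 10.0
scanner top z 0.1339
cur [0.464  0.1292 0.2492] yaw 174.8 shift(tool,before turn) [-0.1519 -0.0629 -0.0003] turn rad 0.0
```

View pics/s7.png

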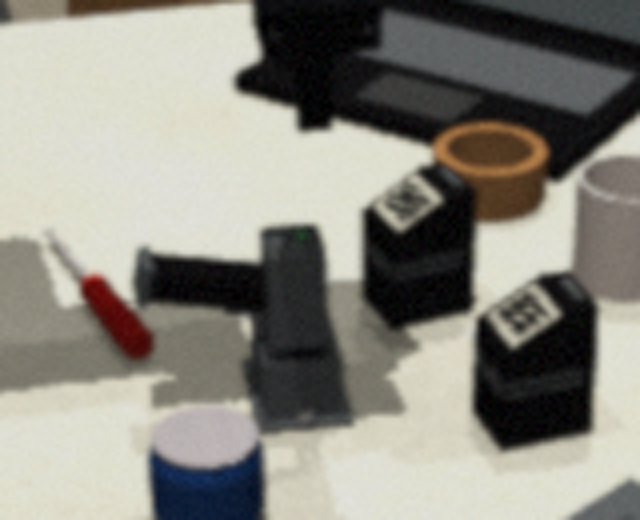

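The side view shows the scanner standing upright in its holder with its green LED up (300,237), and both packs undisturbed. Next is the right pack.

>>> send_rows:
  plan:
    - [0, -0.0304, -0.0126, 0, 0]
    - [0, -0.0304, -0.0126, 0, 0]
    - [0, -0.0304, -0.0126, 0, 0]
    - [0, -0.0304, -0.0126, 0, 0]
    - [0, -0.0304, -0.0126, 0, 0]
    - [0, 0, 0, 0, -0.09]
    - [0, 0, 0, 0, -0.09]
    - [0, 0, 0, 0.02, 0]
    - [0, 0, 0, 0.03, 0]
    - [0, 0, 0, 0, 0]
    - [0, 0, 0, 0, 0]
    - [0, 0, 0, 0, 0]

```text
time_s: 26.02
position: [0.6106, 0.0528, 0.1996]
tcp_rot: [[-0.996, -0.089, -0.002], [-0.089, 0.996, 0.0], [0.002, 0.0, -1.0]]
force: [0.1, 0.4, -0.2]
opening: 0.997
grasp_force: 0.0
```

```bash
python3 - <<'E'
from h import *
go(.6095,.0528,-174.9,.067)
# charger pose
p,d=capture('top');c=calibration('top');P=cloud(c,d)
o=np.array([.506,-.240]);ex=np.array([.5,-.866]);ey=np.array([.866,.5])
l=np.stack([(P[...,:2]-o)@ex,(P[...,:2]-o)@ey,P[...,2]],-1)
m=(d>0)&(l[...,2]<.025)&(l[...,2]>.008)&(abs(l[...,0])<.05)&(abs(l[...,1])<.16)
for i in(-1,0,1):
    q=l[m&(abs(l[...,1]-.11*i)<.045)];
    if len(q):print(i,len(q),'x',np.percentile(q[:,0],[2,98]).round(4),'y',np.percentile(q[:,1],[2,98]).round(4),'z',np.median(q[:,2]).round(4))
k=(d>0)&(l[...,2]>.05)&(l[...,2]<.09)&(abs(l[...,1])<.19)&(l[...,0]>-.075)&(l[...,0]<.13)
R=cv2.minAreaRect((l[k][:,:2]*1000).astype(np.float32));print('top outline',np.round(R[0],1),np.round(R[1],1),R[2])
# front deck edge line fit
ys=np.arange(-.15,.16,.01);xe=[l[k&(abs(l[...,1]-y)<.006)][:,0].min() for y in ys];xr=[l[k&(abs(l[...,1]-y)<.006)][:,0].max() for y in ys]
print('front',np.polyfit(ys,xe,1).round(4),'rear',np.polyfit(ys,xr,1).round(4))
labels(p,d,c,[(420,192,455,228,.07)])
E
```

```text
cur [0.6106 0.0528 0.1996] yaw -174.89 shift(tool,before turn) [8.000e-04 1.000e-04 1.326e-01] turn rad 0.0002
-1 723 x [-0.0284  0.0369] y [-0.1397 -0.0907] z 0.0152
0 748 x [-0.0283  0.0366] y [-0.0294  0.0236] z 0.0152
1 774 x [-0.0286  0.0367] y [0.0813 0.1376] z 0.0153
top outline [32.3 -1. ] [191.2 346.3] 0.012354983016848564
front [-0.0015 -0.0629] rear [0.0011 0.1265]
label px [433.5 211.6] [27.4 32.8] 77.9 depth ctr [ 0.5494 -0.3163  0.0687] plane ctr [ 0.5496 -0.3129  0.07  ] n [-0.216  0.377  0.901] tilt 25.8 rear yaw -60.3
  edges [(np.float64(0.0694), -76.5), (np.float64(0.0577), -167.7), (np.float64(0.0691), 103.5), (np.float64(0.0578), 12.5)]
```

>>> send_rows:
  plan:
    - [0, 0.0008, 0, 0.025, 0]
    - [0, 0, 0, 0.025, 0]
    - [0, 0, 0, 0.025, 0]
    - [0, 0, 0, 0.025, 0]
    - [0, 0, 0, 0.02, 0]
    - [0, 0, 0, 0.0125, 0]
    - [0, 0, 0, 0, 0]
    - [0, 0, 0, 0, 0]
    - [255, 0, 0, 0, 0]
    - [255, 0, 0, 0, 0]
    - [255, 0, 0, 0, 0]
    - [255, 0, 0, 0, 0]
    - [255, 0, 0, 0, 0]
    - [255, 0, 0, 0, 0]
    - [255, 0, 0, 0, 0]
    - [255, 0, 0, 0, 0]
    - [255, 0, 0, 0, 0]
    - [255, 0, 0, 0, 0]

```text
time_s: 27.57
position: [0.61, 0.0535, 0.0681]
tcp_rot: [[-0.996, -0.089, 0.0], [-0.089, 0.996, 0.001], [-0.001, 0.001, -1.0]]
force: [0.9, 5.1, 5.9]
opening: 0.622
grasp_force: 29.9
```

>>> send_rows:
  plan:
    - [255, 0, 0, -0.01, 0]
    - [255, 0, 0, -0.02, 0]
    - [255, 0, 0, -0.03, 0]
    - [255, 0, 0, -0.03, 0]
    - [255, 0, 0, -0.03, 0]
    - [255, 0, 0, 0, 0]
    - [255, 0, 0, 0, 0]

```text
time_s: 28.15
position: [0.6106, 0.0518, 0.1886]
tcp_rot: [[-0.996, -0.089, 0.003], [-0.089, 0.996, -0.002], [-0.003, -0.002, -1.0]]
force: [-0.1, -0.2, -5.8]
opening: 0.62
grasp_force: 29.9
```

```bash
python3 - <<'E'
from h import *
s=read_state();R=np.array(s['tcp_rot']);t=np.array(s['position']);print(t)
p,d=capture('top');P=cloud(calibration('top'),d)
z0=t[2]-.067
m=(d>0)&(np.hypot(P[...,0]-.61,P[...,1]-.053)<.09)&(P[...,2]<z0+.115)&(P[...,2]>z0+.01)
q=P[m][:,:2].astype(np.float32)*1000
if len(q)>20:
    r=cv2.minAreaRect(q);print(len(q),r)
print('left'); 
o=np.array([.5056,-.2403]);ey=np.array([.866,.5])
for i in(1,0,-1):
    b=o+ey*.11*i;print(i,b.round(4));go(b[0],b[1],120)
E
```

```text
[0.61056903 0.05180478 0.18857667]
212 ((579.1906127929688, 50.55731201171875), (9.318041801452637, 48.517555236816406), 5.192748546600342)
left
1 [ 0.6009 -0.1853]
cur [0.6088 0.0521 0.1866] yaw -174.89 shift(tool,before turn) [ 2.910e-02 -2.358e-01  2.000e-04] turn rad 1.1364
0 [ 0.5056 -0.2403]
cur [0.6088 0.0521 0.1866] yaw -174.89 shift(tool,before turn) [ 0.1289 -0.2821  0.0005] turn rad 1.1364
-1 [ 0.4103 -0.2953]
cur [0.6088 0.0521 0.1866] yaw -174.89 shift(tool,before turn) [ 0.2286 -0.3284  0.0007] turn rad 1.1364
```

>>> send_rows:
  plan:
    - [255, 0.0143, -0.0313, 0, 0]
    - [255, 0.0143, -0.0313, 0, 0]
    - [255, 0.0143, -0.0313, 0, 0]
    - [255, 0.0143, -0.0313, 0, 0]
    - [255, 0.0143, -0.0313, 0, 0]
    - [255, 0.0143, -0.0313, 0, 0]
    - [255, 0.0143, -0.0313, 0, 0]
    - [255, 0.0143, -0.0313, 0, 0]
    - [255, 0.0143, -0.0313, 0, 0]
    - [255, 0, 0, 0, 0.114]
    - [255, 0, 0, 0, 0.114]
    - [255, 0, 0, 0, 0.114]
    - [255, 0, 0, 0, 0.114]
    - [255, 0, 0, 0, 0.114]
    - [255, 0, 0, 0, 0.114]
    - [255, 0, 0, 0, 0.114]
    - [255, 0, 0, 0, 0.114]
    - [255, 0, 0, 0, 0.114]
    - [255, 0, 0, 0, 0.11]

```text
time_s: 29.78
position: [0.5047, -0.2383, 0.1844]
tcp_rot: [[-0.495, 0.869, -0.006], [0.869, 0.496, 0.004], [0.006, -0.003, -1.0]]
force: [-0.2, 0.0, -5.9]
opening: 0.619
grasp_force: 30.0
```

>>> send_rows:
  plan:
    - [255, 0, 0, 0.02, 0]
    - [255, 0, 0, 0.01, 0]
    - [255, 0, 0, 0, 0]
    - [255, 0, 0, 0, 0]
    - [255, 0, 0, 0, 0]
    - [255, 0, 0, 0, 0]

```text
time_s: 30.28
position: [0.5071, -0.2396, 0.1579]
tcp_rot: [[-0.5, 0.866, 0.0], [0.866, 0.5, -0.0], [-0.001, 0.0, -1.0]]
force: [-0.2, -0.2, -4.8]
opening: 0.616
grasp_force: 30.0
```

```bash
python3 - <<'E'
from h import *
go(.5056,-.2403,120,.15)
p,d=capture('wrist');cv2.imwrite('pics/w3.png',p)
E
```

```text
cur [ 0.5071 -0.2396  0.1579] yaw 120.03 shift(tool,before turn) [ 0.0001 -0.0016  0.0079] turn rad 0.0005
```

>>> send_rows:
  plan:
    - [255, 0, -0.0016, 0.01, 0]
    - [255, 0, 0, 0.01, 0]
    - [255, 0, 0, 0.01, 0]
    - [255, 0, 0, 0.005, 0]
    - [255, 0, 0, 0.005, 0]
    - [255, 0, 0, 0.004, 0]
    - [255, 0, 0, 0, 0]
    - [255, 0, 0, 0, 0]

```text
time_s: 31.0
position: [0.5055, -0.2401, 0.1134]
tcp_rot: [[-0.5, 0.866, -0.0], [0.866, 0.5, 0.0], [0.0, -0.0, -1.0]]
force: [0.0, -0.3, -5.2]
opening: 0.622
grasp_force: 30.0
```

Bottom at about 46 mm, inside the bevel, with no contact force. Continuing down.

>>> send_rows:
  plan:
    - [255, 0, 0, 0.005, 0]
    - [255, 0, 0, 0.005, 0]
    - [255, 0, 0, 0.005, 0]
    - [255, 0, 0, 0.005, 0]
    - [255, 0, 0, 0.004, 0]
    - [255, 0, 0, 0.003, 0]
    - [255, 0, 0, 0, 0]
    - [255, 0, 0, 0, 0]

```text
time_s: 31.67
position: [0.5054, -0.2401, 0.0864]
tcp_rot: [[-0.5, 0.866, -0.0], [0.866, 0.5, 0.0], [0.0, -0.0, -1.0]]
force: [-0.7, 0.8, -4.9]
opening: 0.621
grasp_force: 30.0
```

>>> send_rows:
  plan:
    - [255, 0, 0, 0.002, 0]
    - [255, 0, 0, 0.0015, 0]
    - [255, 0, 0, 0.0015, 0]
    - [255, 0, 0, 0.001, 0]
    - [255, 0, 0, 0, 0]
    - [255, 0, 0, 0, 0]

```text
time_s: 32.17
position: [0.5059, -0.2405, 0.083]
tcp_rot: [[-0.501, 0.866, 0.001], [0.866, 0.501, -0.001], [-0.002, 0.0, -1.0]]
force: [-1.8, 1.4, 9.8]
opening: 0.622
grasp_force: 30.0
```

The floor was reached at the expected height (0.083 m). I'll press lightly, release, rise, and look at both packs.

>>> send_rows:
  plan:
    - [255, 0, 0, 0.001, 0]
    - [255, 0, 0, 0, 0]
    - [0, 0, 0, 0, 0]
    - [0, 0, 0, 0, 0]
    - [0, 0, 0, 0, 0]
    - [0, 0, 0, 0, 0]
    - [0, 0, 0, 0, 0]
    - [0, 0, 0, -0.01, 0]
    - [0, 0, 0, -0.03, 0]
    - [0, 0, 0, -0.04, 0]
    - [0, 0, 0, -0.04, 0]
    - [0, 0, 0, -0.04, 0]
    - [0, 0, 0, 0, 0]
    - [0, 0, 0, 0, 0]

```text
time_s: 33.33
position: [0.5069, -0.2411, 0.2431]
tcp_rot: [[-0.5, 0.866, 0.006], [0.866, 0.5, -0.004], [-0.007, 0.003, -1.0]]
force: [-0.0, -0.9, -1.3]
opening: 1.0
grasp_force: 0.0
```

```bash
cat >> h.py <<'E'
def seated(x,y):
    p,d=capture('side');P=cloud(calibration('side'),d);m=(d>0)&(np.hypot(P[...,0]-x,P[...,1]-y)<.035)&(P[...,2]<.15)
    z=P[m][:,2];print('top of pack z',np.percentile(z,[90,97,99]).round(4));return p
E
python3 - <<'E'
from h import *
seated(.5056,-.2403);packs(((.5763,.2304),))
b=np.array([.5763,.2304]);go(*b,-170,.25)
E
```

```text
top of pack z [0.1204 0.1223 0.1229]
all 1174 [576.5 230.2] [71.  55.4] 10.0
top 437 [592.1 233.3] [38.3 54.4] 9.9
cur [ 0.5048 -0.2397  0.2394] yaw 120.02 shift(tool,before turn) [ 0.3712  0.2971 -0.0104] turn rad -1.2213
```

>>> send_rows:
  plan:
    - [0, 0.0371, 0.0297, 0, 0]
    - [0, 0.0248, 0.0198, 0, 0]
    - [0, 0.0281, 0.0225, 0, 0]
    - [0, 0.0281, 0.0225, 0, 0]
    - [0, 0.0281, 0.0225, 0, 0]
    - [0, 0.0281, 0.0225, 0, 0]
    - [0, 0.0281, 0.0225, 0, 0]
    - [0, 0.0281, 0.0225, 0, 0]
    - [0, 0.0281, 0.0225, 0, 0]
    - [0, 0.0281, 0.0225, 0, 0]
    - [0, 0.0281, 0.0225, 0, 0]
    - [0, 0.0281, 0.0225, 0, 0]
    - [0, 0.0281, 0.0225, 0, 0]

```text
time_s: 34.52
position: [0.5746, 0.2254, 0.237]
tcp_rot: [[-0.5, 0.866, -0.005], [0.866, 0.5, -0.001], [0.002, -0.005, -1.0]]
force: [0.8, -0.7, -0.2]
opening: 1.001
grasp_force: 0.0
```

>>> send_rows:
  plan:
    - [0, 0, 0, 0, -0.122]
    - [0, 0, 0, 0, -0.122]
    - [0, 0, 0, 0, -0.122]
    - [0, 0, 0, 0, -0.122]
    - [0, 0, 0, 0, -0.122]
    - [0, 0, 0, 0, -0.122]
    - [0, 0, 0, 0, -0.122]
    - [0, 0, 0, 0, -0.122]
    - [0, 0, 0, 0, -0.122]
    - [0, 0, 0, 0, -0.123]
    - [0, 0, 0, 0.03, 0]
    - [0, 0, 0, 0, 0]
    - [0, 0, 0, 0, 0]
    - [0, 0, 0, 0, 0]

```text
time_s: 35.68
position: [0.5755, 0.2237, 0.2087]
tcp_rot: [[-0.985, -0.173, -0.003], [-0.173, 0.985, -0.001], [0.003, -0.0, -1.0]]
force: [0.1, 0.2, 0.4]
opening: 1.002
grasp_force: 0.0
```

```bash
python3 - <<'E'
from h import *
packs(((.5763,.2304),));go(.5763,.2304,-170,.067)
E
```

```text
all 355 [558.3 227. ] [33.9 55.3] 10.0
cur [0.5762 0.2239 0.2096] yaw -170.03 shift(tool,before turn) [-0.0014  0.0064  0.1426] turn rad -0.0006
```

>>> send_rows:
  plan:
    - [0, -0.001, 0.0062, 0.025, 0]
    - [0, 0, 0, 0.025, 0]
    - [0, 0, 0, 0.025, 0]
    - [0, 0, 0, 0.025, 0]
    - [0, 0, 0, 0.025, 0]
    - [0, 0, 0, 0.0175, 0]
    - [0, 0, 0, 0, 0]
    - [0, 0, 0, 0, 0]
    - [255, 0, 0, 0, 0]
    - [255, 0, 0, 0, 0]
    - [255, 0, 0, 0, 0]
    - [255, 0, 0, 0, 0]
    - [255, 0, 0, 0, 0]
    - [255, 0, 0, 0, 0]
    - [255, 0, 0, 0, 0]
    - [255, 0, 0, 0, 0]
    - [255, 0, 0, 0, 0]
    - [255, 0, 0, 0, 0]

```text
time_s: 37.23
position: [0.5762, 0.231, 0.0678]
tcp_rot: [[-0.985, -0.173, 0.001], [-0.173, 0.985, 0.001], [-0.001, 0.001, -1.0]]
force: [-1.6, 5.0, 5.4]
opening: 0.62
grasp_force: 29.9
```

>>> send_rows:
  plan:
    - [255, 0, 0, -0.01, 0]
    - [255, 0, 0, -0.02, 0]
    - [255, 0, 0, -0.035, 0]
    - [255, 0, 0, -0.035, 0]
    - [255, 0, 0, -0.035, 0]
    - [255, 0, 0, -0.025, 0]
    - [255, 0, 0, 0, 0]
    - [255, 0, 0, 0, 0]

```text
time_s: 37.9
position: [0.5761, 0.2295, 0.2276]
tcp_rot: [[-0.985, -0.173, 0.001], [-0.173, 0.985, -0.001], [-0.001, -0.001, -1.0]]
force: [0.8, -0.2, -5.6]
opening: 0.617
grasp_force: 29.9
```

```bash
python3 - <<'E'
from h import *
go(.6009,-.1853,120,.2)
E
```

```text
cur [0.5761 0.2295 0.2276] yaw -170.02 shift(tool,before turn) [ 0.0475 -0.4128  0.028 ] turn rad 1.2214
```

>>> send_rows:
  plan:
    - [255, 0.004, -0.0344, 0, 0]
    - [255, 0.004, -0.0344, 0, 0]
    - [255, 0.004, -0.0344, 0, 0]
    - [255, 0.004, -0.0344, 0, 0]
    - [255, 0.004, -0.0344, 0, 0]
    - [255, 0.004, -0.0344, 0, 0]
    - [255, 0.004, -0.0344, 0, 0]
    - [255, 0.004, -0.0344, 0, 0]
    - [255, 0.004, -0.0344, 0, 0]
    - [255, 0.004, -0.0344, 0, 0]
    - [255, 0.004, -0.0344, 0, 0]
    - [255, 0.0035, -0.0344, 0, 0]

```text
time_s: 38.9
position: [0.598, -0.1857, 0.223]
tcp_rot: [[-0.985, -0.173, -0.008], [-0.173, 0.985, 0.003], [0.007, 0.005, -1.0]]
force: [1.5, -0.3, -5.2]
opening: 0.619
grasp_force: 29.9
```

>>> send_rows:
  plan:
    - [255, 0, 0, 0, 0.122]
    - [255, 0, 0, 0, 0.122]
    - [255, 0, 0, 0, 0.122]
    - [255, 0, 0, 0, 0.122]
    - [255, 0, 0, 0, 0.122]
    - [255, 0, 0, 0, 0.122]
    - [255, 0, 0, 0, 0.122]
    - [255, 0, 0, 0, 0.122]
    - [255, 0, 0, 0, 0.122]
    - [255, 0, 0, 0, 0.123]
    - [255, 0, 0, 0.03, 0]
    - [255, 0, 0, 0.03, 0]
    - [255, 0, 0, 0, 0]
    - [255, 0, 0, 0, 0]
    - [255, 0, 0, 0, 0]
    - [255, 0, 0, 0, 0]

```text
time_s: 40.23
position: [0.6016, -0.1852, 0.1681]
tcp_rot: [[-0.5, 0.866, 0.002], [0.866, 0.5, -0.001], [-0.002, 0.001, -1.0]]
force: [0.8, 0.4, -3.9]
opening: 0.621
grasp_force: 30.0
```

```bash
python3 - <<'E'
from h import *
go(.6009,-.1853,120,.15)
E
```

```text
cur [ 0.6016 -0.1852  0.1681] yaw 120.02 shift(tool,before turn) [ 0.0003 -0.0007  0.0181] turn rad 0.0004
```

>>> send_rows:
  plan:
    - [255, 0, -0.0007, 0.015, 0]
    - [255, 0, 0, 0.015, 0]
    - [255, 0, 0, 0.01, 0]
    - [255, 0, 0, 0.006, 0]
    - [255, 0, 0, 0.005, 0]
    - [255, 0, 0, 0.004, 0]
    - [255, 0, 0, 0, 0]
    - [255, 0, 0, 0, 0]

```text
time_s: 40.9
position: [0.6004, -0.1851, 0.1125]
tcp_rot: [[-0.5, 0.866, 0.001], [0.866, 0.5, -0.0], [-0.0, 0.0, -1.0]]
force: [0.6, -0.3, -4.7]
opening: 0.62
grasp_force: 30.0
```

>>> send_rows:
  plan:
    - [255, 0, 0, 0.005, 0]
    - [255, 0, 0, 0.005, 0]
    - [255, 0, 0, 0.005, 0]
    - [255, 0, 0, 0.005, 0]
    - [255, 0, 0, 0.004, 0]
    - [255, 0, 0, 0.002, 0]
    - [255, 0, 0, 0, 0]
    - [255, 0, 0, 0, 0]

```text
time_s: 41.57
position: [0.6001, -0.185, 0.0859]
tcp_rot: [[-0.5, 0.866, -0.0], [0.866, 0.5, 0.0], [0.0, -0.0, -1.0]]
force: [-0.3, -1.1, -4.4]
opening: 0.615
grasp_force: 30.0
```

>>> send_rows:
  plan:
    - [255, 0, 0, 0.0015, 0]
    - [255, 0, 0, 0.0015, 0]
    - [255, 0, 0, 0.0015, 0]
    - [255, 0, 0, 0, 0]
    - [255, 0, 0, 0, 0]

```text
time_s: 41.98
position: [0.6005, -0.1851, 0.0828]
tcp_rot: [[-0.501, 0.866, 0.001], [0.866, 0.501, -0.001], [-0.001, 0.0, -1.0]]
force: [-1.2, 1.2, 4.2]
opening: 0.615
grasp_force: 30.0
```

Seated at the expected height. I'll press lightly, release and rise.

>>> send_rows:
  plan:
    - [255, 0, 0, 0.0015, 0]
    - [255, 0, 0, 0, 0]
    - [0, 0, 0, 0, 0]
    - [0, 0, 0, 0, 0]
    - [0, 0, 0, 0, 0]
    - [0, 0, 0, 0, 0]
    - [0, 0, 0, 0, 0]
    - [0, 0, 0, -0.01, 0]
    - [0, 0, 0, -0.03, 0]
    - [0, 0, 0, -0.04, 0]
    - [0, 0, 0, -0.04, 0]
    - [0, 0, 0, -0.04, 0]
    - [0, 0.03, 0, -0.03, 0]
    - [0, 0.03, 0, 0, 0]
    - [0, 0.03, 0, 0, 0]
    - [0, 0, 0, 0, 0]
    - [0, 0, 0, 0, 0]
    - [0, 0, 0, 0, 0]

```text
time_s: 43.48
position: [0.5559, -0.1078, 0.2703]
tcp_rot: [[-0.501, 0.866, 0.001], [0.866, 0.501, -0.001], [-0.002, 0.001, -1.0]]
force: [0.4, -0.5, -0.1]
opening: 0.998
grasp_force: 0.0
```

```bash
python3 - <<'E'
from h import *
seated(.6009,-.1853);p=seated(.5056,-.2403);q,_=capture('top')
cv2.imwrite('pics/end.png',cv2.resize(cv2.vconcat([p[120:350,100:460],q[120:350,150:510]]),None,fx=1.3,fy=1.3))
E
```

```text
top of pack z [0.121  0.1226 0.1232]
top of pack z [0.1204 0.1225 0.1232]
```

View pics/end.png

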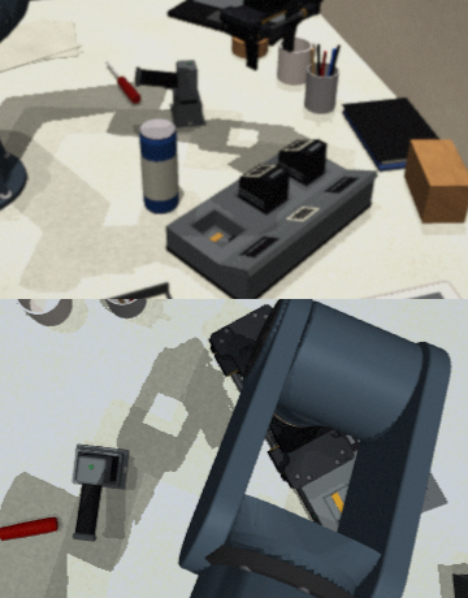

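The final view shows both packs seated in the middle and left bays (side view (263,188) and (302,160)). The scanner is upright in its holder, the other things are unmoved and the robot is clear. Handing in.

```bash
python3 -c "
from rig import hand_in
print(hand_in())"
```

```text
the job is handed in; nothing more can be done
None
```

I handed the job in at about 43 s: I aimed the scanner at both pack labels and then the charger's, holding over 1 s each (the rig gives no read signal, so the reads are unconfirmed), put it back nose down in its holder, and plugged both packs fully into the middle and left bays, label side to the front.

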